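# Raise a pulley on the cam lift of a pull-out tray and hold it up

### The job

Pull the blue-fronted tray out of its plywood bay to its stop. Then swing the red-gripped cam lever up until it stands upright, so that its cam holds the lift plate with the pulley at the highest point, and keep hold of the lever there: it springs back if released, so finish while still holding it. Do not touch the pulley, and leave the glue bottle, mug, jar and screwdriver where they are.

Things in the scene. Friction and masses are not known exactly. Their poses are not given: they have to be found in the camera images.
- bay: Fixed plywood bay (open-fronted cabinet) on the bench, 250 deep (x) x 400 wide (y) x 138 mm high, its roof 10 mm thick. Origin: centre of its underside. Its x axis points inward (from open front to back; the front edge is at x = -125 mm), y to the left seen from the front, z up; it does not move while you work. The tray slides out along the bay's -x.
- tray (a joint): How far the tray is pulled out, in m: 0 closed (the start), 0.155 at its stop. It slides stiffly (about 2.5 N of friction) and stays where it is left. The tray is a shallow wooden tray 374 mm wide with its floor 19 mm above the bench, side walls up to 58 mm above the bench, and a 15 mm thick blue front panel that reaches up to 112 mm above the bench. The lever, lift plate and pulley ride on it, and are under the roof until it is out.
- tray_handle (a point): Middle of the tray's steel bar handle, 100 mm above the bench: a level round bar 11 mm thick, 120 mm long along the bay's y, standing off 35 mm (bar centre) in front of the blue front panel on two posts near its ends; 38 mm below the top of the bay's roof.
- lever_axis (a point): Point on the lever's pivot axis, on the tray, 61 mm above the bench. The axis runs along the bay's x. Moves only with the tray. The blue front panel's inner face is 36 mm in front of this point (towards -x of the bay).
- lever_grip (a point): Middle of the lever's red grip: a round bar 16 mm thick and 40 mm long, parallel to the bay's x, 100 mm from lever_axis in the plane across the bay's x, on the end of a steel arm that lies behind it (on its +x side). With the tray out it is free from above, with 16 mm between the grip's front end and the blue panel.
- lever (a joint): Lever angle in rad: 0 level towards the bay's +y, growing as it is lifted; 1.571 upright (grip straight above lever_axis) = highest lift, which falls again beyond; end of travel 2.4. Grip = lever_axis + 100 mm x (cos(angle) along the bay's y, sin(angle) up). Starts at 0.15 to 0.40. Lifting takes 1 to 6 N at the grip; when upright its spring pushes back with about 3 N; if released it falls to about 0.5.
- plate_top (a point): Centre of the top face of the square aluminium lift plate (70 x 70 mm), about 97 mm above the bench when down. The cam under it begins to raise it at a lever angle of about 0.45 and lifts it 10 mm when the lever is upright. A brass pin 12 mm thick stands 12 mm up from it. Its centre is 75 mm behind lever_axis (bay's +x).
- pulley: Dark steel pulley (0.2 to 0.35 kg) lying loose on the lift plate, over its pin: 60 mm across, 20 mm high, bore 20 mm. Origin: centre of its underside.
- glue: Bystander: white glue bottle with orange cap, 54 mm across, 120 mm high. Origin: centre of its underside.
- mug: Bystander: blue mug, 80 mm across, 90 mm high. Origin: centre of its underside.
- jar: Bystander: amber jar, 66 mm across, 75 mm high. Origin: centre of its underside.
- screwdriver: Bystander: screwdriver lying flat along its own x axis. Origin: on its underside.

How it is judged (in metres and radians):
On the way:
1. the tray is pulled out to its stop (within 5 mm) while the lever is still down (value of joint tray above 0.15 m and value of joint lever below 0.8 rad), for 0.2 s.
At the end, for the whole second after the job is handed in: Through the last second: tray within 5 mm of its stop, lever within 0.15 rad of upright and still, lift plate within about 1.5 mm of its highest, pulley flat on it (centres within 12 mm), fingers bearing on the lever with over 0.5 N (value of joint tray above 0.15 m and value of joint lever between 1.42 and 1.72 rad and z of plate_top in the frame of lever_axis above 0.0445 m and contact force between the fingers and lever above 0.5 N and horizontal distance between pulley and plate_top below 0.012 m and z of pulley in the frame of plate_top between -0.003 and 0.004 m and angle between pulley's own z axis and vertical below 0.1 rad and linear speed of pulley below 0.03 m/s and velocity of joint lever between -0.15 and 0.15 rad/s); the arm keeps its last pose, push and grip.
It fails at once if a bystander (glue bottle, mug, jar, screwdriver) is moved more than 30 mm (distance of any of glue, mug, jar, screwdriver from where it was at the start of the episode above 0.03 m).
It fails at once if the robot touches the pulley (contact force between any of the fingers, the arm and pulley above 0.5 N).
It also fails if it takes over 53 s, if anything falls off the work surface, if the arm or the gripper's body presses on something with over 40 N, if the wrist force passes 120 N, or if a joint passes its speed limit or range.

### The arm

A 6-joint arm with a two-finger parallel gripper is mounted at the origin on the work surface. World frame = base frame: x ahead of the robot, y to its left, z up, the work surface at z = 0. Lengths are in mm, angles in rad, forces in N, time in s.
With the tool pointing down it reaches from about 350 to 975 mm from the base axis. Payload 7.1 kg.
Tool frame: the origin (TCP) lies midway between the tips of the shut fingers; the grasp point (between the pads) lies 19 mm behind it (ctrl.grasp_offset is the distance from the TCP to the grasp point, in mm); z points along the fingers, y is the line along which they close (so a half turn about z gives the same grasp; the last joint's range is limited). The gripper opens to 88 mm and grips with 3 to 60 N. Pads are 20 mm wide; open, the fingers measure 115 mm over their backs; the gripper's body (75 mm by 178 mm) begins 61 mm behind the grasp point.
Start: joints at [1.145, 0.423, 1.63, -0, 1.089, -0.019], TCP at [247.263, 573.991, 222.675] pointing down, gripper open.
Joint ranges: [-3, 3], [-0.9, 2.11], [0.09, 2.58], [-1.31, 4.45], [0.11, 2.69], [-2.54, 2.54]. Speed limits (rad/s): [2.39, 2.39, 3.01, 3.14, 3.14, 3.14].

### API

Orientations are given as a rotation vector (axis times angle).
In Python, from workcell import sensors, viewer, ctrl gives the robot as it stands. The module is installed in compiled form; this text tells all that it offers.
- The arm moves only by the shell command python3 -m handwheel 'ROWS'. ROWS is JSON, a list of rows, each a list of 7 numbers: the shift along the tool's x, y, z in mm, then the turn, a rotation vector about the tool's x, y, z in rad, then the closure, from 0 (fully open) to 1 (shut). In form: [[x, y, z, rx, ry, rz, jaw], ...]. A call has 1 to 10 rows; each row shifts and turns the commanded pose from where the row before left it, along the tool's axes as they then stand; what a row does not reach is not made up. A row lasts 1/8 s, in which the tool goes at most 62.5 mm and 10.7 degrees, less where a joint would pass 70% of its speed; a pose out of reach is approached as far as the arm can. A call is refused whole if a number of a shift passes 62.5 or a number of a turn 0.188, either way. A call with a gripper value outside its range is refused whole. The fingers move at their own pace and stop on an object; the grip force is fixed at half the most. Time passes only in rows, so rows that do not move let the fingers close. It gives the time, the measured TCP pose, the force, the opening and the grip force at its end, in the units of the state.
- sensors.get_obs(): the state, without advancing time (a new reading comes with each control period).
- viewer.get_image(name): name is "scene" or "side" or "wrist"; returns a dict with "frame" (420x560x3 uint8, blue, green, red), "fov_y" (degrees; the focal length in pixels is half the picture's height over the tangent of half this angle, whatever the lens; pixels are square), "cx", "cy" (the principal point, pixels), "R" (3x3) and "t" (3): a world point X has camera coordinates R X + t. Camera axes: x right, y down, z forward; pixel columns grow to the right and rows downward; lengths in mm; the calibration is good to about 2 mm. The wrist camera is an equidistant fisheye: a pixel r from the principal point sees the ray r / f radians off the axis. A picture is of the moment at which its call begins. There is no depth.
- ctrl.close_job(): hands the job in; it is judged then, once.
The state is a dict: "t": time; "qpos": joint angles; "qvel": joint speeds; "joint_torque": joint torques, N m; "ee_pos": TCP position; "orientation": TCP orientation; "ft_force": force on the tool from outside, world axes, zero at the start; "moment": the same for the moment, N m; "width": finger opening in mm; "grasp_force": force on a finger pad.
Only numpy, scipy, OpenCV 4.12 (cv2) and the standard library are available. Lean on these libraries where they do the work, as an engineer would, in place of code of your own. Each camera call takes 0.05 s, during which the arm holds its last target. There are 200 camera calls.

## Working session

There is one attempt and no reset: what is moved stays moved. The work goes in short steps, Python scripts to look and compute and a shell command to move; the robot and the scene stay as the last step left them, time stands still between calls to the robot, and variables do not carry over. Pictures are saved under pics/ and viewed, at most 10 in all, crops included, and the job is handed in when it is done.

```bash
mkdir -p pics; python3 - <<'E'
from workcell import sensors, viewer, ctrl
import cv2, pickle, numpy as np
d={n:viewer.get_image(n) for n in("scene","side","wrist")}
pickle.dump(d,open("im0.pkl","wb"))
for n in d:
    i=d[n]; print(n,i["fov_y"],i["cx"],i["cy"],np.round(-np.array(i["R"]).T@np.array(i["t"])))
cv2.imwrite("pics/a.png",d["scene"]["frame"]);cv2.imwrite("pics/b.png",d["side"]["frame"])
o=sensors.get_obs();print(o)
E
```

```text
scene 50.65142289636048 278.69594453969233 211.29421389560684 [1084. -727.  811.]
side 45.577615718118295 284.23540861211234 209.56196560652265 [  348. -1001.   755.]
wrist 65.70646984690485 274.18058125941747 212.73781032210817 [187. 600. 383.]
{'t': 0.15, 'qpos': array([ 1.14500559e+00,  4.23631023e-01,  1.63045249e+00, -2.78433118e-06,
        1.08855758e+00, -1.90275313e-02]), 'qvel': array([-0.00038502, -0.00082323, -0.0001356 , -0.00174107, -0.0009323 ,
       -0.0012121 ]), 'joint_torque': array([-5.12563147e-04, -5.44980741e+01, -2.73917735e+01,  6.43415283e-02,
        2.04162224e-02, -7.27102474e-05]), 'ee_pos': array([247.10837319, 573.65703333, 222.12601261]), 'orientation': array([-6.34498074e-01, -3.07661764e+00,  1.60705004e-03]), 'ft_force': array([-0.40126188, -0.09674463, -0.56866619]), 'moment': array([0.04526122, 0.02292513, 0.02682456]), 'grasp_force': 0.0, 'width': 87.95613252297342}
```

View pics/a.png

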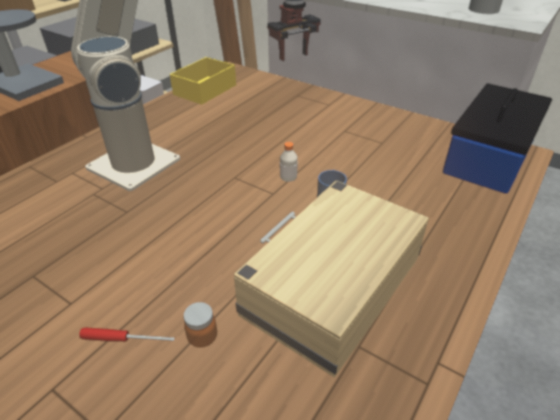

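View pics/b.png

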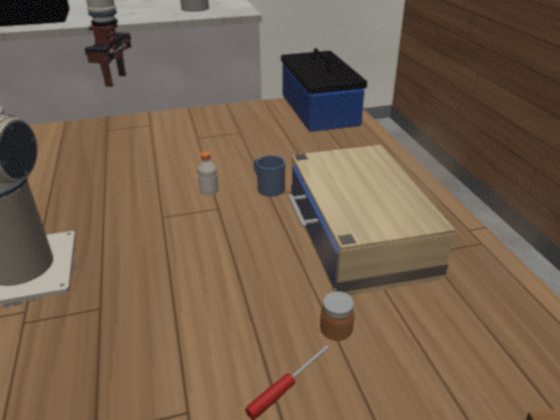

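The roof's four corners are at about (340,184), (427,228), (336,330), (240,278) in the scene view and (292,155), (383,147), (441,235), (338,247) in the side view. The handle runs from (262,240) to (295,213) in the scene view and from (290,197) to (318,222) in the side view. I'll cast these onto their planes and enlarge the handle.

```bash
cat > h.py <<'E'
import numpy as np, cv2, pickle
def ray(i,u,v):
    f=i["frame"].shape[0]/2/np.tan(np.radians(i["fov_y"])/2)
    x,y=(u-i["cx"])/f,(v-i["cy"])/f
    R=np.array(i["R"]);t=np.array(i["t"]).ravel()
    return -R.T@t, R.T@np.array([x,y,1.])
def plane(i,u,v,z):
    c,d=ray(i,u,v); return (c+d*(z-c[2])/d[2])[:2].round(1)
def proj(i,X):
    f=i["frame"].shape[0]/2/np.tan(np.radians(i["fov_y"])/2)
    p=np.array(i["R"])@X+np.array(i["t"]).ravel()
    return np.array([i["cx"]+f*p[0]/p[2],i["cy"]+f*p[1]/p[2]])
def tri(a,pa,b,pb):
    c1,d1=ray(a,*pa);c2,d2=ray(b,*pb)
    s=np.linalg.lstsq(np.c_[d1,-d2],c2-c1,rcond=None)[0]
    P,Q=c1+s[0]*d1,c2+s[1]*d2
    return ((P+Q)/2).round(1),np.linalg.norm(P-Q).round(1)
E
python3 - <<'E'
from h import *
d=pickle.load(open("im0.pkl","rb"));s,e=d["scene"],d["side"]
for n,i,L in(("scene",s,[(340,184),(427,228),(336,330),(240,278)]),("side",e,[(292,155),(383,147),(441,235),(338,247)])):
    print(n,"roof",[plane(i,*p,138) for p in L])
print("handle",[plane(s,*p,100) for p in[(295,213),(262,240)]],[plane(e,*p,100) for p in[(290,197),(318,222)]])
a=cv2.resize(s["frame"][170:350,230:440],None,fx=3.3,fy=3.3,interpolation=2)[:590]
b=cv2.resize(e["frame"][140:290,255:455],None,fx=4,fy=4,interpolation=2)
cv2.imwrite("pics/c.png",a);cv2.imwrite("pics/d.png",b)
E
```

```text
scene roof [array([695.3, 105.8]), array([936.7,  68.4]), array([ 898.7, -284.2]), array([ 680.6, -284.2])]
side roof [array([678.5, 114.6]), array([927. ,  91.5]), array([ 873.6, -301.3]), array([ 657.4, -281. ])]
handle [array([638.7, -15.7]), array([ 627.9, -139.5])] [array([633.5, -22.6]), array([ 665.2, -139.7])]
```

View pics/c.png

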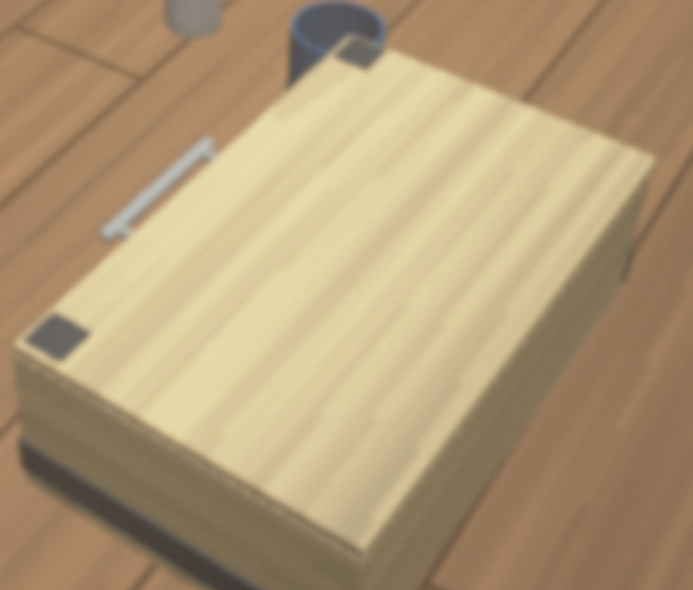

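View pics/d.png

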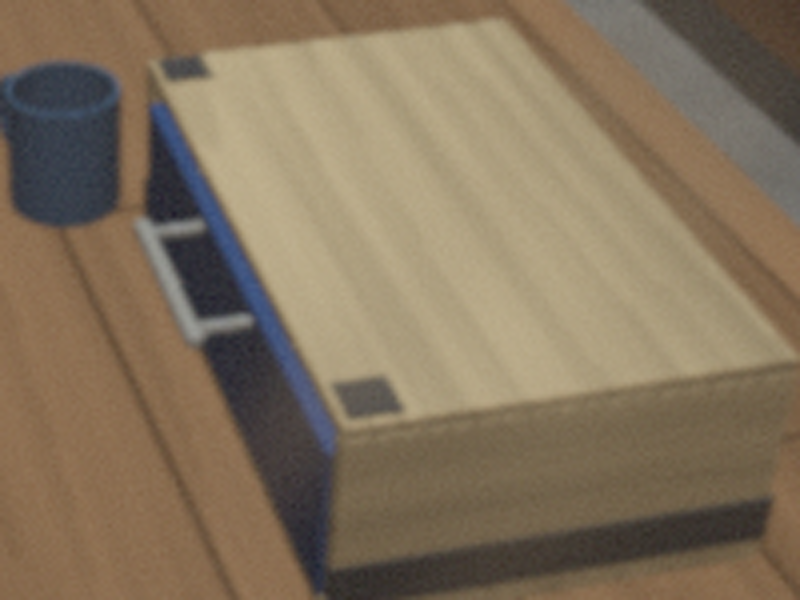

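The enlarged crops show all four roof corners, the handle bar, and the mug just beyond the front-left corner. I'll redo the casts with the finer pixels.

```bash
python3 - <<'E'
from h import *
d=pickle.load(open("im0.pkl","rb"));s,e=d["scene"],d["side"]
C=lambda u,v:(230+u/3.3,170+v/3.3); D=lambda u,v:(255+u/4,140+v/4)
sc=[C(*p) for p in[(347,35),(655,158),(365,553),(15,345)]]; se=[D(*p) for p in[(152,63),(505,18),(800,360),(335,432)]]
print([plane(s,*p,138) for p in sc]);print([plane(e,*p,138) for p in se]);
for p,q in zip(sc,se):print(tri(s,p,e,q))
P=np.array([(plane(s,*p,138)+plane(e,*q,138))/2 for p,q in zip(sc,se)])
# fit rectangle FL,BL,BR,FR
L=np.array([[-125,200],[125,200],[125,-200],[-125,-200]])
A=(P-P.mean(0));th=np.arctan2((L[:,0]*A[:,1]-L[:,1]*A[:,0]).sum(),(L*A).sum())
R=np.array([[np.cos(th),-np.sin(th)],[np.sin(th),np.cos(th)]])
print("bay",P.mean(0),th,"resid",(A@R-L).round(1).tolist())
for a,b in((C(208,143),D(143,220)),(C(106,235),D(200,338))):print("handle",plane(s,*a,100),plane(e,*b,100),tri(s,a,e,b))
print("mug top",plane(e,*D(65,88),90),plane(s,*C(338,27),90),"glue top",plane(s,289,145,120),plane(e,206,156,120),"jar",plane(s,198,313,75),plane(e,337,302,75))
E
```

```text
[array([678. , 111.8]), array([927.2, 103.9]), array([ 913. , -293.5]), array([ 665.8, -283.2])]
[array([679.9, 109.9]), array([928.8, 106.4]), array([ 910.3, -293.8]), array([ 657.7, -284.4])]
(array([679.3, 109.1, 139.3]), np.float64(1.4))
(array([927.3, 103. , 139.4]), np.float64(1.0))
(array([ 912.3, -291.7,  135.8]), np.float64(0.6))
(array([ 661. , -277.8,  131.3]), np.float64(1.7))
bay [795.0875 -90.3625] -0.039126854330146225 resid [[1.1, -3.5], [0.2, 0.6], [-0.6, 1.4], [-0.7, 1.5]]
handle [635.3 -19.5] [637.8 -14.4] (array([636.4, -21. , 103. ]), np.float64(2.3))
handle [ 630.5 -142.6] [ 634.1 -140.9] (array([ 632.7, -145.4,  103.4]), np.float64(0.0))
mug top [637.8 177.8] [637.3 177.3] glue top [468.6 214.3] [464.2 204.9] jar [ 630.4 -364.2] [ 627.7 -364.5]
```

```bash
cat >> h.py <<'E'
from scipy.spatial.transform import Rotation as Ro
def down(yaw):  # tool pointing down, tool y at world angle yaw
    y=np.array([np.cos(yaw),np.sin(yaw),0]);z=np.array([0,0,-1.]);return Ro.from_matrix(np.c_[np.cross(y,z),y,z])
def todo(pos,R):
    """whole turn and shift from the measured pose: turn first, shift in the turned axes"""
    from workcell import sensors
    o=sensors.get_obs();Rc=Ro.from_rotvec(o["orientation"])
    print("ee",o["ee_pos"].round(1),"turn(tool)",(Rc.inv()*R).as_rotvec().round(3),"shift(after turn)",R.inv().apply(np.array(pos)-o["ee_pos"]).round(1))
E
python3 - <<'E'
from h import *
todo((634.5,-81,200),down(-0.039)); todo((634.5,-81,200),Ro.from_rotvec([0,0,0])*down(-0.039))
E
```

```text
ee [247.1 573.7 222.1] turn(tool) [-1.000e-03  1.000e-03  1.203e+00] shift(after turn) [-639.1  412.6   22.1]
ee [247.1 573.7 222.1] turn(tool) [-1.000e-03  1.000e-03  1.203e+00] shift(after turn) [-639.1  412.6   22.1]
```

```bash
python3 -m handwheel '[[0,0,0,0,0,0.172,0],[0,0,0,0,0,0.172,0],[0,0,0,0,0,0.172,0],[0,0,0,0,0,0.172,0],[0,0,0,0,0,0.172,0],[0,0,0,0,0,0.172,0],[0,0,0,0,0,0.171,0]]'; python3 -m handwheel '[[-40,26,0,0,0,0,0],[-40,26,0,0,0,0,0],[-40,26,0,0,0,0,0],[-40,26,0,0,0,0,0],[-40,26,0,0,0,0,0],[-40,26,0,0,0,0,0],[-40,26,0,0,0,0,0],[-40,26,0,0,0,0,0],[-40,26,0,0,0,0,0],[-40,26,0,0,0,0,0]]'; python3 -m handwheel '[[-40,26,4,0,0,0,0.66],[-40,26,4,0,0,0,0.66],[-40,26,4,0,0,0,0.66],[-40,26,4,0,0,0,0.66],[-40,26,4,0,0,0,0.66],[-20,13,0,0,0,0,0.66],[0,0,0,0,0,0,0.66],[0,0,0,0,0,0,0.66]]'
python3 - <<'E'
from h import *
from workcell import viewer
todo((634.5,-81,200),down(-0.039))
w=viewer.get_image("wrist");pickle.dump(w,open("w1.pkl","wb"));cv2.imwrite("pics/e.png",w["frame"])
E
```

```text
t: 1.02
ee_pos: [247.2, 573.8, 222.3]
orientation: [2.27, 2.171, -0.001]
ft_force: [-0.5, 0.3, -0.2]
width: 87.6
grasp_force: 0.0
t: 2.28
ee_pos: [492.0, 162.7, 222.6]
orientation: [-2.264, -2.178, 0.0]
ft_force: [0.6, -0.0, 0.0]
width: 88.0
grasp_force: 0.0
t: 3.28
ee_pos: [625.1, -60.3, 202.5]
orientation: [-2.263, -2.178, 0.001]
ft_force: [0.4, 0.8, -0.4]
width: 29.9
grasp_force: 0.0
ee [625.1 -60.3 202.5] turn(tool) [-0.001 -0.     0.   ] shift(after turn) [-20.4  10.2   2.5]
```

View pics/e.png

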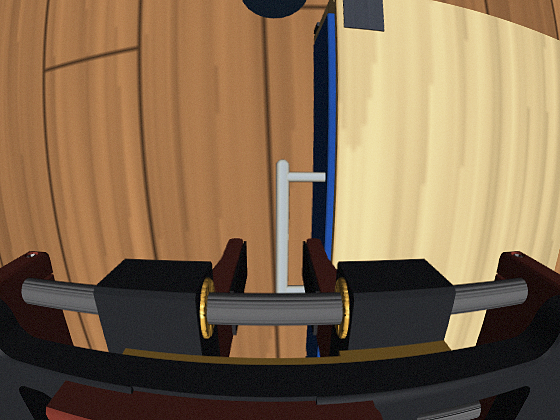

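The wrist view shows the bar at column 283, from row 160 down to about row 292. Both posts run right to the panel, and the blue panel's top is at about columns 328–336. I'll cast these with the fisheye model.

```bash
cat >> h.py <<'E'
def fish(i,u,v,z):
    f=i["frame"].shape[0]/2/np.tan(np.radians(i["fov_y"])/2)
    p=np.array([u-i["cx"],v-i["cy"]]);r=np.hypot(*p);a=r/f
    d=np.array(i["R"]).T@np.r_[np.sin(a)*p/r,np.cos(a)]
    c=-np.array(i["R"]).T@np.array(i["t"]).ravel()
    return (c+d*(z-c[2])/d[2])[:2].round(1)
E
python3 - <<'E'
from h import *
w=pickle.load(open("w1.pkl","rb"))
print("bar",fish(w,283,162,100),fish(w,283,225,100),fish(w,283,290,100),"panel top front",fish(w,329,60,112),fish(w,328,230,112),"roof",fish(w,337,60,138))
todo((634,-81,82),down(-0.039))
E
```

```text
bar [633.  -17.3] [631.3 -70.3] [ 629.5 -131.7] panel top front [671.4  63.4] [667.7 -72.6] roof [672.4  57.5]
ee [625.1 -60.  202.7] turn(tool) [-0.001 -0.     0.001] shift(after turn) [-20.6   9.7 120.7]
```

```bash
python3 -m handwheel '[[-20,7.5,20,0,0,0,0.66],[0,0,30,0,0,0,0.66],[0,0,30,0,0,0,0.66],[0,0,20,0,0,0,0.66],[0,0,18,0,0,0,0.66],[0,0,0,0,0,0,0.66]]'; python3 -m handwheel '[[0,0,0,0,0,0,1],[0,0,0,0,0,0,1],[0,0,0,0,0,0,1],[0,0,0,0,0,0,1]]'
```

```text
t: 4.08
ee_pos: [631.7, -81.5, 83.2]
orientation: [-2.263, -2.177, 0.002]
ft_force: [-0.7, -0.8, 0.8]
width: 29.9
grasp_force: 0.0
t: 4.58
ee_pos: [630.6, -81.5, 85.4]
orientation: [-2.262, -2.176, 0.004]
ft_force: [-7.8, -0.6, 5.7]
width: 10.2
grasp_force: 30.0
```

```bash
python3 -m handwheel '[[0,-8,0,0,0,0,1],[0,-16,0,0,0,0,1],[0,-18,0,0,0,0,1],[0,-18,0,0,0,0,1],[0,-18,0,0,0,0,1],[0,-18,0,0,0,0,1],[0,-18,0,0,0,0,1],[0,-18,0,0,0,0,1],[0,-14,0,0,0,0,1],[0,0,0,0,0,0,1]]'; python3 -m handwheel '[[0,-5,0,0,0,0,1],[0,-4,0,0,0,0,1],[0,-3,0,0,0,0,1],[0,0,0,0,0,0,1],[0,0,0,0,0,0,1]]'
```

```text
t: 5.82
ee_pos: [485.3, -75.8, 85.4]
orientation: [-2.264, -2.177, 0.001]
ft_force: [-2.2, 0.9, 6.0]
width: 10.2
grasp_force: 30.0
t: 6.45
ee_pos: [475.7, -75.4, 85.4]
orientation: [2.263, 2.176, 0.002]
ft_force: [2.7, 1.9, 6.7]
width: 10.0
grasp_force: 30.0
```

```bash
python3 -m handwheel '[[0,-3,0,0,0,0,1],[0,-2,0,0,0,0,1],[0,0,0,0,0,0,1],[0,0,0,0,0,0,1]]'
```

```text
t: 6.95
ee_pos: [475.7, -75.5, 85.5]
orientation: [2.258, 2.171, 0.013]
ft_force: [19.3, 5.3, -13.1]
width: 10.3
grasp_force: 30.0
```

The tray is at its stop: the force rose with no further motion. I'll relax, release, lift and look.

```bash
python3 -m handwheel '[[0,5,0,0,0,0,1],[0,0,0,0,0,0,0.66],[0,0,0,0,0,0,0.66],[0,0,0,0,0,0,0.66],[0,0,-30,0,0,0,0.66],[0,0,-50,0,0,0,0.66],[0,0,-50,0,0,0,0.66],[0,-30,-50,0,0,0,0.66],[0,-30,-30,0,0,0,0.66],[0,0,0,0,0,0,0.66]]'
python3 - <<'E'
from h import *
from workcell import viewer
d={n:viewer.get_image(n) for n in("scene","side","wrist")};pickle.dump(d,open("im1.pkl","wb"))
s,e=d["scene"]["frame"],d["side"]["frame"]
cv2.imwrite("pics/f.png",cv2.resize(s[160:340,160:360],None,fx=3.3,fy=3.3,interpolation=2));cv2.imwrite("pics/g.png",cv2.resize(e[130:280,210:410],None,fx=4,fy=4,interpolation=2))
E
```

```text
t: 8.2
ee_pos: [414.2, -73.2, 296.6]
orientation: [2.262, 2.175, 0.004]
ft_force: [0.5, -0.7, -0.5]
width: 29.9
grasp_force: 0.0
```

View pics/f.png

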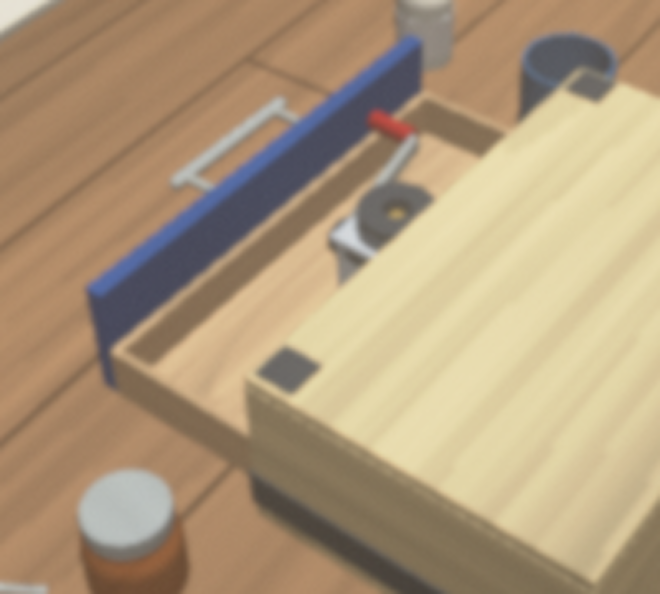

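View pics/g.png

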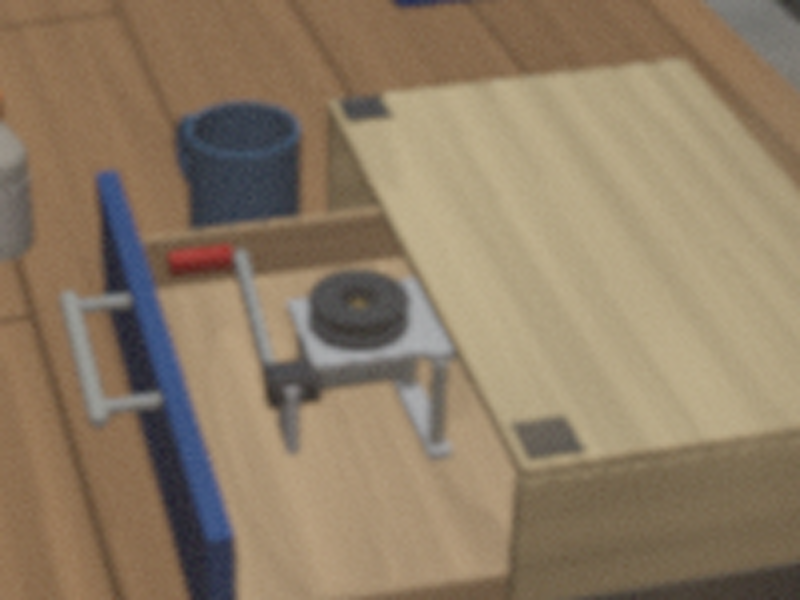

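The grip lies at crop pixels (392,125) in the scene view and (201,260) in the side view. The pulley's bore is at (397,213) and (358,303). I'll mask the red grip and triangulate.

```bash
python3 - <<'E'
from h import *
d=pickle.load(open("im1.pkl","rb"));s,e=d["scene"],d["side"]
def red(i,box):
    x0,y0,x1,y1=box;h=cv2.cvtColor(i["frame"],cv2.COLOR_BGR2HSV)[y0:y1,x0:x1]
    m=cv2.inRange(h,(0,130,60),(6,255,255))|cv2.inRange(h,(172,130,60),(180,255,255))
    n,l,st,c=cv2.connectedComponentsWithStats(m);k=1+st[1:,4].argmax();r=cv2.minAreaRect(np.argwhere(l==k)[:,::-1].astype(np.float32))
    print(st[k],r); return c[k]+[x0,y0]
a=red(s,(260,180,300,215));b=red(e,(240,180,280,210));print(a,b)
g,err=tri(s,a,e,b);print("grip",g,err)
p=tri(s,(160+397/3.3,160+213/3.3),e,(210+358/4,130+303/4));print("pulley top",p, plane(s,160+397/3.3,160+213/3.3,117),plane(e,210+358/4,130+303/4,117))
hs=[(282,102),(176,182)];he=[(68,296),(97,415)]
for u,v in zip(hs,he):print("handle",tri(s,(160+u[0]/3.3,160+u[1]/3.3),e,(210+v[0]/4,130+v[1]/4)))
bx=np.array([np.cos(-.039),np.sin(-.039),0]);by=np.array([-bx[1],bx[0],0])
B=np.array([475.7,-75.5,0]) # bar at stop
print("grip in bay axes from bar",(g-B)@bx,(g-B)@by,"pulley",(p[0]-B)@bx,(p[0]-B)@by)
z=g[2];print("angle",np.arcsin((z-61)/100))
E
```

```text
[12 14 13  8 53] ((18.0, 17.5), (12.074766159057617, 4.472135543823242), 26.56505012512207)
[12 11 16  7 88] ((19.585363388061523, 14.268293380737305), (5.742440223693848, 15.23955249786377), 83.6598129272461)
[277.8490566  197.47169811] [259.625      194.13636364]
grip [566.5  14.1  97.5] 0.2
pulley top (array([639.5, -81.3, 110.9]), np.float64(0.4)) [643.5 -87.2] [636.7 -89.7]
handle (array([481.2, -12.5, 100.1]), np.float64(1.1))
handle (array([ 475.5, -134.3,  100.6]), np.float64(2.4))
grip in bay axes from bar 87.23744111510977 93.07217021047569 pulley 163.90158855109505 0.5909910553983443
angle 0.373632803075281
```

```bash
python3 -m handwheel '[[0,0,0,0,0,-0.1745,0.4],[0,0,0,0,0,-0.1745,0.4],[0,0,0,0,0,-0.1745,0.4],[0,0,0,0,0,-0.1745,0.4],[0,0,0,0,0,-0.1745,0.4],[0,0,0,0,0,-0.1745,0.4],[0,0,0,0,0,-0.1745,0.4],[0,0,0,0,0,-0.1745,0.4],[0,0,0,0,0,-0.1745,0.4],[0,0,0,0,0,0,0.4]]'
python3 - <<'E'
from h import *
todo((566,14,80),down(-0.039+np.pi/2))
E
```

```text
t: 9.6
ee_pos: [414.7, -72.9, 293.2]
orientation: [-0.064, -3.138, -0.001]
ft_force: [0.3, 0.8, -0.1]
width: 52.5
grasp_force: 0.0
ee [414.7 -72.9 293.2] turn(tool) [ 0.    -0.003 -0.002] shift(after turn) [-147.8   92.8  213.2]
```

```bash
python3 -m handwheel '[[-37,23,0,0,0,0,0.4],[-37,23,0,0,0,0,0.4],[-37,23,0,0,0,0,0.4],[-37,24,20,0,0,0,0.4],[0,0,40,0,0,0,0.4],[0,0,40,0,0,0,0.4],[0,0,0,0,0,0,0.4]]'
python3 - <<'E'
from h import *
from workcell import viewer
todo((566,14,80),down(-0.039+np.pi/2))
w=viewer.get_image("wrist");pickle.dump(w,open("w2.pkl","wb"));cv2.imwrite("pics/h.png",w["frame"])
E
```

```text
t: 10.48
ee_pos: [563.8, 14.2, 190.8]
orientation: [-0.066, -3.133, 0.0]
ft_force: [-0.5, 0.1, -0.6]
width: 53.0
grasp_force: 0.0
ee [563.8  14.2 190.8] turn(tool) [-0.    -0.008 -0.003] shift(after turn) [-2.200e+00 -1.000e-01  1.108e+02]
```

View pics/h.png

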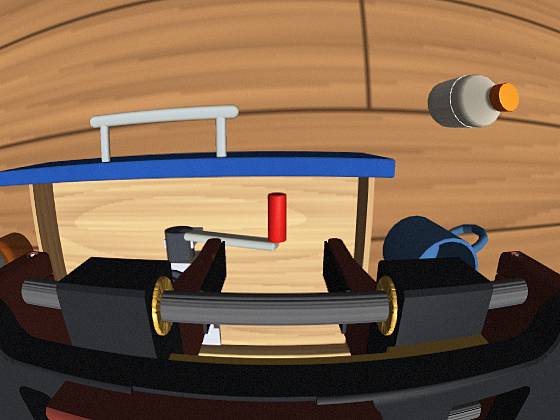

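The red grip is at column 277, rows 193–243, between the open fingers and clear of the panel (rows 155–182). I'll check that with a cast and go down.

```bash
python3 - <<'E'
from h import *
w=pickle.load(open("w2.pkl","rb"))
print(fish(w,277,219,97.5),fish(w,277,195,105),fish(w,277,242,105),"panel inner",fish(w,277,181,112))
E
python3 -m handwheel '[[-2,0,20,0,0,0,0.4],[0,0,30,0,0,0,0.4],[0,0,30,0,0,0,0.4],[0,0,20,0,0,0,0.4],[0,0,10,0,0,0,0.4],[0,0,0,0,0,0,0.4]]'
```

```text
[565.5  17.3] [544.4  18.1] [582.6  16.6] panel inner [532.5  18.5]
t: 11.28
ee_pos: [568.9, 13.9, 85.3]
orientation: [0.063, 3.14, 0.0]
ft_force: [-0.1, 0.1, 0.9]
width: 52.9
grasp_force: 0.0
```

```bash
python3 -m handwheel '[[5,2,4,0,0,0,0.4],[0,0,0,0,0,0,1],[0,0,0,0,0,0,1],[0,0,0,0,0,0,1],[0,0,0,0,0,0,1]]'
python3 - <<'E'
from workcell import sensors
import numpy as np
p=sensors.get_obs()["ee_pos"];print(p)
bx=np.array([np.cos(-.039),np.sin(-.039)]);by=np.array([-bx[1],bx[0]])
A=np.array([475.7,-75.5])+86*bx
y=(p[:2]-A)@by;z=p[2]+19-61;print(y,z,np.hypot(y,z),np.arctan2(z,y))
a0=np.arctan2(z,y);t=np.linspace(a0,np.pi/2,9);print(np.diff(100*np.cos(t)).round(1),np.diff(-100*np.sin(t)).round(1))
E
```

```text
t: 11.9
ee_pos: [563.4, 16.2, 80.8]
orientation: [0.062, 3.141, -0.0]
ft_force: [-0.0, 0.9, -0.3]
width: 16.1
grasp_force: 0.2
[563.40608734  16.1831918   80.78361818]
95.03314593186415 38.78361818226641 102.64242721708608 0.38747490791446504
[ -6.6  -8.5 -10.2 -11.6 -12.8 -13.8 -14.4 -14.7] [-13.2 -12.1 -10.7  -9.1  -7.3  -5.3  -3.3  -1.1]
```

```bash
python3 -m handwheel '[[0,0,0,0,0,0,1],[0,0,0,0,0,0,1],[0,-3.3,-6.6,0,0,0,1],[0,-3.3,-6.6,0,0,0,1],[0,-4.2,-6.1,0,0,0,1],[0,-4.3,-6,0,0,0,1],[0,-5.1,-5.4,0,0,0,1],[0,-5.1,-5.3,0,0,0,1],[0,0,0,0,0,0,1]]'
python3 - <<'E'
from workcell import sensors
import numpy as np
o=sensors.get_obs();p=o["ee_pos"];print(p,o["ft_force"])
bx=np.array([np.cos(-.039),np.sin(-.039)]);by=np.array([-bx[1],bx[0]])
A=np.array([475.7,-75.5])+86*bx
y=(p[:2]-A)@by;z=p[2]+19-61;print(y,z,np.hypot(y,z),np.arctan2(z,y))
E
```

```text
t: 13.02
ee_pos: [564.1, -5.2, 119.3]
orientation: [0.065, 3.137, 0.01]
ft_force: [-1.8, 23.6, 17.4]
width: 15.0
grasp_force: 30.0
[564.11873053  -5.16113461 119.25919558] [-1.84174505 23.58753149 17.41674922]
73.73283587116168 77.25919558266696 106.79660288456957 0.80874852666342
```

The lever pushes the tool outward, so my arc is slightly inside the true one. I'll relax to zero force and refit the arc.

```bash
python3 -m handwheel '[[0,4,-3,0,0,0,1],[0,0,0,0,0,0,1],[0,0,0,0,0,0,1]]'
```

```text
t: 13.4
ee_pos: [562.5, -5.0, 119.8]
orientation: [0.062, 3.141, 0.001]
ft_force: [-0.1, 2.9, 0.9]
width: 15.4
grasp_force: 30.0
```

```bash
python3 -m handwheel '[[0,-4.6,-4.9,0,0,0,1],[0,-4.9,-4.5,0,0,0,1],[0,-5.1,-4.3,0,0,0,1],[0,0,0,0,0,0,1],[0,0,0,0,0,0,1]]'
```

```text
t: 14.02
ee_pos: [562.0, -19.2, 133.8]
orientation: [0.063, 3.141, 0.002]
ft_force: [-0.1, 5.8, 4.8]
width: 15.1
grasp_force: 30.0
```

```bash
python3 - <<'E'
from h import *
from workcell import viewer
d={n:viewer.get_image(n) for n in("scene","side","wrist")};pickle.dump(d,open("im2.pkl","wb"))
e=d["side"]["frame"]
cv2.imwrite("pics/i.png",np.hstack([cv2.resize(e[130:240,220:320],(400,440),interpolation=2),cv2.resize(d["scene"]["frame"][160:270,220:320],(400,440),interpolation=2)]))
E
```

```text
(no output)
```

View pics/i.png

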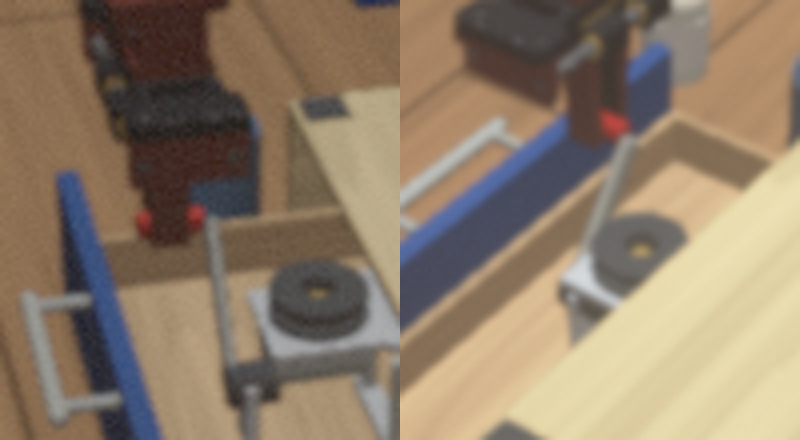

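The side view shows the red grip poking out on both sides of the finger at about pixel (262,185). The arm is clear of the pulley, which sits flat on the plate. I'll cast that onto the lever's plane to see where the bar sits in the fingers.

```bash
python3 - <<'E'
from h import *
from workcell import sensors
bx=np.array([np.cos(-.039),np.sin(-.039),0]);by=np.array([-bx[1],bx[0],0]);A=np.array([475.7,-75.5,61])+86*bx
def lv(i,u,v,off=0):
    c,d=ray(i,u,v);q=c+d*((A-c)@bx+off)/(d@bx)-A;return q@by,q[2]
d=pickle.load(open("im2.pkl","rb"));d1=pickle.load(open("im1.pkl","rb"))
print("side grip now",lv(d["side"],262.6,184.8));
print("front end",lv(d["side"],220+145/4,130+222/4,-15),"rear",lv(d["side"],220+196/4,130+216/4,15))
print("tip",lv(d["side"],220+168/4,130+243/4,-10))
print("before",lv(d1["side"],259.6,194.1))
print("hub",lv(d["side"],220+250/4,130+383/4,25))
P=[]
for p in((563.4,16.2,80.8),(562.5,-5,119.8),sensors.get_obs()["ee_pos"]):
    q=np.array(p)-A;P.append((q@by,q[2]+19));print(P[-1],np.hypot(*P[-1]))
from scipy.optimize import least_squares
print(least_squares(lambda c:np.hypot(*(np.array(P)-c).T)-100,(0,5)).x)
E
```

```text
side grip now (np.float64(41.669794323777026), np.float64(93.78238286023407))
front end (np.float64(40.97790096660748), np.float64(94.45625081275227)) rear (np.float64(41.24735366677817), np.float64(94.04780757352933))
tip (np.float64(-3.2419742452734965), np.float64(106.35586752600727))
before (np.float64(86.11191655929447), np.float64(40.99680707626169))
hub (np.float64(-51.670866970329534), np.float64(38.760962022994704))
(np.float64(95.04970400871082), np.float64(38.8)) 102.66394806427199
(np.float64(73.83073346244821), np.float64(77.8)) 107.25584927454105
(np.float64(59.650292284148996), np.float64(91.80078841522246)) 109.47850073526239
[-1.50340039 12.43953214]
```

```bash
python3 -m handwheel '[[0,-4.8,-4.7,0,0,0,1],[0,-5.6,-3.5,0,0,0,1],[0,-5.9,-3.1,0,0,0,1],[0,-6.1,-2.8,0,0,0,1],[0,-6.3,-2.3,0,0,0,1],[0,0,0,0,0,0,1],[0,0,0,0,0,0,1]]'
python3 - <<'E'
from h import *
from workcell import sensors
from scipy.optimize import least_squares
bx=np.array([np.cos(-.039),np.sin(-.039),0]);by=np.array([-bx[1],bx[0],0]);A=np.array([475.7,-75.5,61])+86*bx
P=[]
for p in((563.4,16.2,80.8),(562.5,-5,119.8),(562.,-19.2,133.8),sensors.get_obs()["ee_pos"]):
    q=np.array(p)-A;P.append((q@by,q[2]+19));print(P[-1])
r=least_squares(lambda c:np.hypot(*(np.array(P)-c).T)-100,(0,5));print(r.x,r.fun,np.arctan2(*(P[-1]-r.x)[::-1]))
E
```

```text
t: 15.05
ee_pos: [560.8, -47.7, 150.8]
orientation: [0.063, 3.141, 0.003]
ft_force: [-2.1, 7.0, 9.4]
width: 15.1
grasp_force: 30.0
(np.float64(95.04970400871082), np.float64(38.8))
(np.float64(73.83073346244821), np.float64(77.8))
(np.float64(59.622036136605765), np.float64(91.80000000000001))
(np.float64(31.07058375308781), np.float64(108.7998490353512))
[-2.33866068 13.88490681] [ 0.52489963 -0.5670289  -0.4515711   0.62317761] 1.2323485247330819
```

```bash
python3 -m handwheel '[[0,-6,-3.2,0,0,0,1],[0,-6.9,-2.2,0,0,0,1],[0,-6.9,-1.3,0,0,0,1],[0,-6.9,-0.7,0,0,0,1],[0,-6.2,-0.2,0,0,0,1],[0,0,0,0,0,0,1],[0,0,0,0,0,0,1],[0,0,0,0,0,0,1]]'
python3 - <<'E'
from h import *
from workcell import sensors,viewer
from scipy.optimize import least_squares
bx=np.array([np.cos(-.039),np.sin(-.039),0]);by=np.array([-bx[1],bx[0],0]);A=np.array([475.7,-75.5,61])+86*bx
P=[]
for p in((563.4,16.2,80.8),(562.5,-5,119.8),(562.,-19.2,133.8),(560.8,-47.7,150.8),sensors.get_obs()["ee_pos"]):
    q=np.array(p)-A;P.append((q@by,q[2]+19))
print(P[-1])
r=least_squares(lambda c:np.hypot(*(np.array(P)-c).T)-100,(0,5));print(r.x,r.fun,np.arctan2(*(P[-1]-r.x)[::-1]))
d={n:viewer.get_image(n) for n in("scene","side","wrist")};pickle.dump(d,open("im3.pkl","wb"))
print(d["scene"]["frame"].shape)
cv2.imwrite("pics/j.png",np.hstack([cv2.resize(d["side"]["frame"][130:240,220:320],(400,440),interpolation=2),cv2.resize(d["scene"]["frame"][160:270,220:320],(400,440),interpolation=2)]))
E
```

```text
t: 16.05
ee_pos: [559.5, -81.0, 158.3]
orientation: [0.063, 3.141, 0.002]
ft_force: [-1.9, 5.1, 8.6]
width: 15.3
grasp_force: 30.0
(np.float64(-2.2668859008911757), np.float64(116.27133836152609))
[-3.3295637  15.21230463] [ 1.16748335 -0.64744055 -0.86080995 -0.28119802  1.06462082] 1.5602812982058454
(420, 560, 3)
```

View pics/j.png

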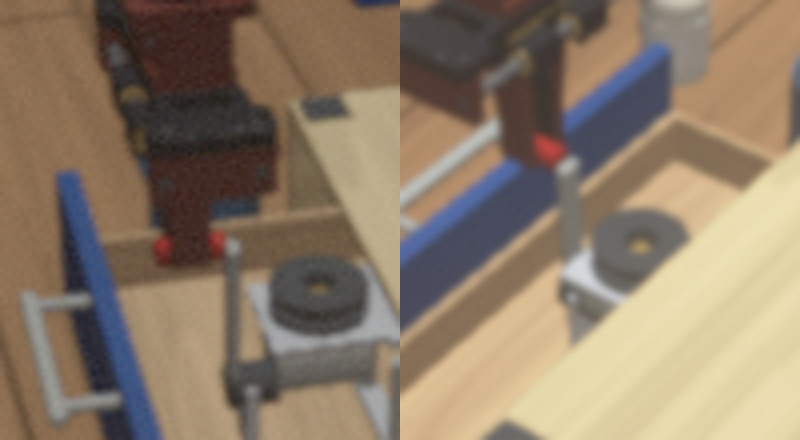

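The lever now looks upright in both views: in the scene crop the arm runs from (569,165) to (570,255), and in the side crop from (233,245) to (233,365). The pulley is flat and the fingers still hold the grip. I'll check the arm's tilt numerically against true vertical.

```bash
python3 - <<'E'
from h import *
d=pickle.load(open("im3.pkl","rb"))
bx=np.array([np.cos(-.039),np.sin(-.039),0]);by=np.array([-bx[1],bx[0],0]);A=np.array([475.7,-75.5,61])+86*bx+24*bx
s,e=d["scene"],d["side"]
for n,i,a,b in(("scene",s,(220+(569-400)/4,160+165/4),(220+(570-400)/4,160+255/4)),("side",e,(220+233/4,130+245/4),(220+233/4,130+365/4))):
    m=np.subtract(a,b);print(n,"seen",np.arctan2(m[0],-m[1]).round(3))
    for th in(1.35,1.45,1.571,1.7):
        u=np.cos(th)*by+np.array([0,0,np.sin(th)]);v=proj(i,A+100*u)-proj(i,A+30*u);print(th,np.arctan2(v[0],-v[1]).round(3))
    print(proj(i,A+100*np.array([0,0,1])),a)
a=tri(s,(220+(569-400)/4,160+165/4),e,(220+233/4,130+245/4));q=a[0]-A;print("arm top",q@bx,q@by,q[2],a[1])
pk=lambda f:None
E
python3 -m handwheel '[[0,0,-1,0,0,0,1],[0,0,0,0,0,0,1],[0,0,0,0,0,0,1],[0,0,0,0,0,0,1]]'
```

```text
scene seen -0.011
1.35 0.126
1.45 0.056
1.571 -0.041
1.7 -0.164
[261.64516717 199.64236233] (262.25, 201.25)
side seen 0.0
1.35 -0.064
1.45 -0.042
1.571 -0.013
1.7 0.025
[276.67995284 190.52027414] (278.25, 191.25)
arm top 3.2596360713246035 -1.885427535364239 98.4 0.7
t: 16.7
ee_pos: [559.4, -81.0, 158.3]
orientation: [-0.063, -3.141, -0.002]
ft_force: [1.5, 5.3, 0.9]
width: 15.2
grasp_force: 30.0
```

The arm's direction gives 1.54 to 1.61 rad. The top of the arm, triangulated, is 98 mm above the axis and within 2 mm of straight above it. So the lever is upright and held with 30 N, and I'm handing in.

```bash
python3 -c "
from workcell import ctrl;print(ctrl.close_job())"
```

```text
the job is handed in; nothing more can be done
None
```

I handed the job in with the tray at its stop and the lever held upright (measured 1.54–1.61 rad) in a 30 N grip; the pulley looked flat on the lift plate, I had no contact with it or the bystanders that I noticed, and no verdict came back.

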